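# Start the pallet wrapper from its console

### The job

Start the pallet wrapper from the grey console with your fingertips, in this order: push down the half of the rocker switch that stands up until the rocker has gone right over, press the square key fully home so that it stays down, then press the large domed button all the way down for a moment and let it spring back up. Only press: do not grip or lift anything, do not press the small flat round button, and leave the tape, cups, bottles and other things lying about where they are. Finish with the hand clear, the rocker over and the square key still down.

Things in the scene. Friction and masses are not known exactly. Their poses are not given: they have to be found in the camera images.
- console: Fixed grey control console, 220 mm deep (x) by 400 mm wide (y), its flat level deck 55 mm above the table. Origin at the centre of its underside; x points away from the robot at yaw 0. Four switch modules with black bezels and grey caps sit on the deck in four places, in any arrangement.
- rocker_base: Fixed round bezel (80 mm across) of the rocker switch. Origin at its centre on the deck; the rocker's pivot line is its y axis direction, 22 mm above the deck; the half of the rocker that stands up at the start, to be pressed, is on its +x side. It may be turned to any heading up to 90 degrees either side of the console's.
- rocker_pad (a point): Point on the top face of the rocker half to be pressed, 18 mm out from the pivot line; moves with the rocker. The rocker is a shallow V seen from the side, each half 30 mm long and 30 mm wide; its two top faces meet at the pivot line. At the start the other half lies level and this half slopes up by about 0.4 rad, so this point is about 29 mm and the far edge of this half about 34 mm above the deck; with the rocker right over this half lies level, 22 mm above the deck.
- rocker (a joint): Rocker angle, rad: 0 with the +x half standing up (off), 0.4 when that half is pressed level against its stop (on). It starts between 0 and 0.08. Stiff (about 3 N at the pressing point, up to about 8 N close to the pivot) and stays where it is left.
- key_base: Fixed square bezel (52 mm, 10 mm high) of the square key. Origin at its centre on the deck.
- key_top (a point): Centre of the top of the square key cap (34 x 34 mm, the only square one), 24 mm above the deck when up, 17 mm when fully home; moves with the key.
- key (a joint): Travel of the square key, m: 0 up, 0.007 fully home on its stop; it starts between 0 and 0.001. Takes about 4 N to move and stays down where it is left.
- start_base: Fixed round bezel (68 mm across, 10 mm high) of the large domed button. Origin at its centre on the deck.
- start_top (a point): Crown of the large domed (mushroom) start button, 52 mm across, 34 mm above the deck when up; moves with the button.
- start (a joint): Travel of the domed start button, m: 0 up, 0.006 fully down on its stop. Spring: starts to move at about 1.5 N, fully down at about 5 N; springs back when let go.
- jog_base: Fixed round bezel (40 mm across, 12 mm high) of the small flat button. Origin at its centre on the deck.
- jog (a joint): Travel of the small flat round button (24 mm across, top 18 mm above the deck), m: 0 up, 0.006 down. Spring, 3 N. Must not be pressed.
- tape: Small roll of tape, white ring lying flat on the console, 60 mm across, 19 mm high. Loose; origin at the centre of its underside. Not part of the job.
- staples: Small cardboard box on the console, 36 x 56 mm, 22 mm high. Loose; origin at the centre of its underside. Not part of the job.
- coffee_cup: Small white cup standing on the console, 58 mm across, 60 mm high. Loose; origin at the centre of its underside. Not part of the job.
- tumbler: Clear plastic cup standing on the table beside the console's left (+y) end, 76 mm across, 100 mm high. Loose; origin at the centre of its underside. Not part of the job.
- marker: Black marker lying on the table beside the console's right (-y) end, 120 x 16 mm, 14 mm high. Loose; origin at the centre of its underside. Not part of the job.
- wine_bottle: Dark green bottle on the table, 84 mm across, 300 mm high. Loose; origin at the centre of its underside. Not part of the job.
- water_bottle: Clear bottle with a white cap on the table, 72 mm across, 210 mm high. Loose; origin at the centre of its underside. Not part of the job.

How it is judged:
By the outcome, as a careful person would: the job done as asked, in the order asked, and still so for the second after the job is handed in, with the robot touching nothing.
It also fails if it takes over 40 s, if anything falls off the work surface, if the arm or the gripper's body presses on something with over 40 N, if the wrist force passes 120 N, or if a joint passes its speed limit or range.

### The arm

A 6-joint arm with a two-finger parallel gripper is mounted at the origin on the work surface. World frame = base frame: x ahead of the robot, y to its left, z up, the work surface at z = 0. Lengths are in m, angles in rad, forces in N, time in s.
With the tool pointing down it reaches from about 0.275 to 0.725 m from the base axis. Payload 5.6 kg.
Tool frame: the origin (TCP) lies at the very end of the fingers, on their centre line; the grasp point (between the pads) lies 19 mm behind it; y points along the fingers, z is the direction in which the jaws open and shut, and the axes are right-handed (so a half turn about y gives the same grasp; the last joint's range is limited). The gripper opens to 85 mm and grips with 20 to 120 N. Pads are 22 mm wide; open, the fingers measure 114 mm over their backs; the gripper's body (76 mm by 85 mm) begins 54 mm behind the grasp point. The pads swing forward as they close: fully open they stand 13 mm farther back than shut.
Start: joints at [-0.899, 0.255, 0.108, 0, -1.424, -0.285], TCP at [0.207, -0.509, 0.231] pointing down, gripper open.
Joint ranges: [-2.95, 2.95], [-1.21, 1.97], [-1.09, 1.5], [-2.87, 1.71], [-2.94, -0.07], [-3.05, 3.05]. Speed limits (rad/s): [2.57, 2.57, 3.14, 3.14, 3.14, 3.14].

### API

Orientations are given as [roll, pitch, yaw] about the fixed x, y, z axes, in that order (R = Rz(yaw) Ry(pitch) Rx(roll)).
In Python, from rig import robot, cams gives the robot as it stands.
- The arm moves only by the tool play_rows, never from a script. Its argument "plan" is text: rows parted by semicolons, each of 6 numbers parted by spaces: the shift along the tool's x, y, z in units of 0.025 m (1.0 is 0.025 m), then the turn, a rotation vector about the tool's x, y, z in units of 180 degrees (1.0 is 180 degrees). In form: tx ty tz wx wy wz; .... A call has 1 to 10 rows; each row shifts and turns the commanded pose from where the row before left it, along the tool's axes as they then stand; what a row does not reach is not made up. A row lasts 1/8 s, in which the tool goes at most 62.5 mm and 10.7 degrees, less where a joint would pass 70% of its speed; a pose out of reach is approached as far as the arm can. A call with a number of a shift or a turn outside -1 to 1 is refused whole. A call with a gripper value outside its range is refused whole. "hand" is the gripper command: -1 is shut, 1 is fully open, values between are in proportion, set as the call begins (left out, the last holds). The fingers move at their own pace and stop on an object; "grip_force" is the grip in N (left out, the last holds). Time passes only in rows, so rows that do not move let the fingers close. It gives the time, the measured TCP pose, the force and the opening at its end, in the units of the state.
- robot.observe(): the state, without advancing time (a new reading comes with each control period).
- cams.snapshot(name): name is "scene" or "side" or "wrist"; returns (picture, depth): 420x560x3 uint8, blue, green, red; 420x560 float32, m along the optical axis (not along the pixel's ray), 0 where there is no reading.
- cams.camera_model(name): a dict with "mtx" (3x3 intrinsics, pixels), "camera_from_world" (4x4, takes a point from world to camera coordinates). Camera axes: x right, y up, looking along -z (the intrinsics and any distortion apply to the point x, -y, -z); pixel columns grow to the right and rows downward; lengths in m; the calibration is good to about 2 mm. A picture is of the moment at which its call begins: read the wrist's pose just before it. camera_model takes no time and is no camera call; for the wrist camera it gives the pose at the moment of the call.
- robot.hand_in(): hands the job in, once; it reports no verdict.
The state is a dict: "clock": time; "joint_positions": joint angles; "qvel": joint speeds; "joint_efforts": joint torques, N m; "tcp_pos": TCP position; "orientation": TCP orientation; "ft_force": force on the tool from outside, world axes, zero at the start; "wrist_torque": the same for the moment, N m; "finger_gap": opening from 0.0 (shut) to 1.0 (fully open).
Only numpy, scipy, OpenCV 4.12 (cv2) and the standard library are available. Lean on these libraries where they do the work, as an engineer would, in place of code of your own. Each camera call takes 0.05 s, during which the arm holds its last target. There are 200 camera calls.

## Working session

There is one attempt and no reset: what is moved stays moved. The work goes in short steps, Python scripts to look and compute and a tool call to move; the robot and the scene stay as the last step left them, time stands still between calls to the robot, and variables do not carry over. Pictures are saved under pics/ and viewed, on a budget of 10 in all, crops included, one or two more only if the job needs it, and the job is handed in when it is done.

Besides the shell and the picture viewer there is one more tool, called after "Call:" by a JSON object that holds its "fn" and its "kwargs". play_rows: Moves the arm, as the interface text tells. Shifts and turns lie within -1 to 1; 1 stands for 0.025 m of shift or 180 degrees of turn. Its arguments: {"type":"object","properties":{"plan":{"type":"string"},"hand":{"type":"number"},"grip_force":{"type":"number"}},"required":["plan"]}

```bash
mkdir -p pics; ls; cat > h.py <<'E'
import numpy as np,cv2
from rig import robot,cams
def snap(n,f):
    m=cams.camera_model(n); p,d=cams.snapshot(n); cv2.imwrite('pics/'+f+'.png',p)
    np.savez('pics/'+f+'.npz',p=p,d=d,K=m['mtx'],T=m['camera_from_world']); return p,d,m
def cloud(f):
    z=np.load('pics/'+f+'.npz');d=z['d'];K=z['K'];v,u=np.mgrid[:d.shape[0],:d.shape[1]]
    c=np.stack([(u-K[0,2])/K[0,0]*d,-(v-K[1,2])/K[1,1]*d,-d,np.ones_like(d)],-1)
    return (c@np.linalg.inv(z['T']).T)[...,:3],z['p'],d
E
python3 - <<'E'
from h import *
print(robot.observe())
a=snap('scene','s0');b=snap('side','d0')
print(a[2],b[2])
cv2.imwrite('pics/both.png',np.hstack([cv2.resize(a[0],(800,600))]))
E
```

```text
pics
{'clock': 0.0, 'joint_positions': array([-8.99408637e-01,  2.55775419e-01,  1.06990657e-01, -4.72849796e-04,
       -1.42390999e+00, -2.84608537e-01]), 'qvel': array([-0.00060425, -0.00212572,  0.00145727, -0.00034148,  0.00161119,
        0.00139609]), 'joint_efforts': array([-4.13194048e-04, -3.86620259e+01,  2.37941480e+01,  5.36528707e+00,
       -6.06181115e-03,  1.36337908e-05]), 'tcp_pos': array([ 0.2073304 , -0.50888208,  0.23037561]), 'orientation': array([-1.56884296e+00,  8.42325821e-05,  3.86709586e-01]), 'ft_force': array([-0.24800558, -0.42488848,  0.72711309]), 'wrist_torque': array([ 0.00656273, -0.0763254 , -0.0309825 ]), 'finger_gap': 0.9956735295760564}
{'mtx': array([[437.73791848,   0.        , 281.62918737],
       [  0.        , 437.73791848, 216.06635323],
       [  0.        ,   0.        ,   1.        ]]), 'camera_from_world': array([[ 5.98729475e-01,  8.00950412e-01, -1.20597356e-03,
        -3.14583622e-01],
       [-5.32745245e-01,  3.99363149e-01,  7.46117671e-01,
         2.24623142e-01],
       [ 5.98084877e-01, -4.46080165e-01,  6.65813011e-01,
        -1.54378172e+00],
       [ 0.00000000e+00,  0.00000000e+00,  0.00000000e+00,
         1.00000000e+00]])} {'mtx': array([[485.58570277,   0.        , 275.73339782],
       [  0.        , 485.58570277, 205.60384733],
       [  0.        ,   0.        ,   1.        ]]), 'camera_from_world': array([[-0.95291153, -0.30273027,  0.01772013,  0.53153663],
       [ 0.17907758, -0.51460473,  0.83851845, -0.16292584],
       [-0.24472606,  0.80220717,  0.54458499, -1.2596605 ],
       [ 0.        ,  0.        ,  0.        ,  1.        ]])}
```

View pics/both.png

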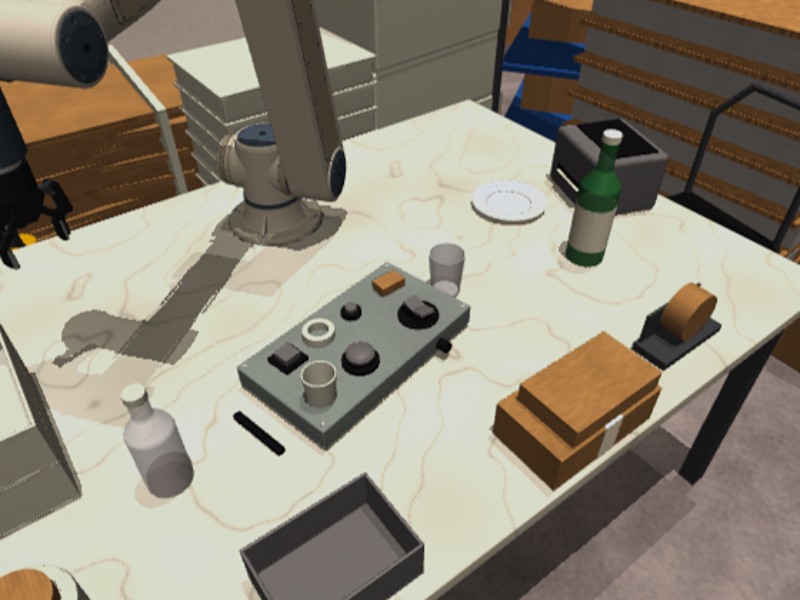

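View pics/d0.png

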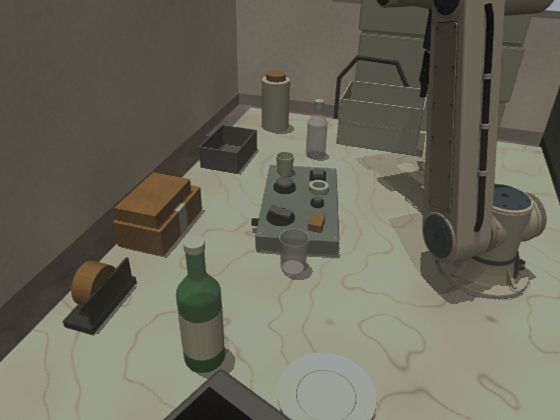

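The scene picture (800 px) shows the rocker at (418,312), square key at (288,355), dome at (360,357) and jog at (350,311). The tape, cup and staples lie between them. Next I'll make an orthographic map from the depth.

```bash
python3 - <<'E'
from h import *
X,p,d=cloud('s0');Y,q,e=cloud('d0')
for n,P in(('s',X),('d',Y)):
    for (u,v) in ([(418,312),(288,355),(360,357),(350,311)] if n=='s' else [(280,215),(318,176),(285,184),(317,203)]):
        if n=='s':u,v=int(u*.7),int(v*.7)
        print(n,P[v,u].round(4))
    m=(P[...,2]>.045)&(P[...,2]<.065)&(P[...,0]>.25)&(P[...,0]<.8)&(abs(P[...,1])<.35)
    pts=P[m][:,:2].astype(np.float32)
    print(m.sum(),np.median(P[m][:,2]),cv2.minAreaRect(pts))
c=np.zeros((600,800,3),np.uint8);x0,y0=X[218,252,:2]
from scipy.interpolate import griddata
gx,gy=np.meshgrid(np.linspace(x0+.14,x0-.14,300),np.linspace(0,1,400)*-.5+y0+.25,indexing='ij')
out=[]
for P,I in((X,p),(Y,q)):
    m=(P[...,2]>.04)&(abs(P[...,0]-x0)<.2)&(abs(P[...,1]-y0)<.3)&(P[...,2]<.2)
    z=griddata(P[m][:,:2],np.c_[I[m],P[m][:,2:]],(gx,gy),method='nearest')
    h=cv2.applyColorMap(np.clip((z[...,3]-.05)/.05*255,0,255).astype(np.uint8),cv2.COLORMAP_JET)
    out.append(np.hstack([z[...,:3].astype(np.uint8),h]))
cv2.imwrite('pics/top.png',np.vstack(out));print(x0,y0)
E
```

```text
s [0.5552 0.0122 0.082 ]
s [ 0.505  -0.2341  0.0788]
s [ 0.5887 -0.1407  0.0866]
s [ 0.47   -0.0845  0.0764]
7558 0.054972243617103955 ((0.5355913043022156, -0.1268610656261444), (0.3214169442653656, 0.6361705660820007), 29.482410430908203)
d [0.534  0.0411 0.0751]
d [ 0.4888 -0.2141  0.0686]
d [ 0.5667 -0.1144  0.0798]
d [ 0.4555 -0.0628  0.0673]
4721 0.054477789082358896 ((0.5822777152061462, -0.06510984897613525), (0.435464084148407, 0.5694911479949951), 0.01006391178816557)
0.4768540088598946 -0.06380683273625626
```

View pics/top.png

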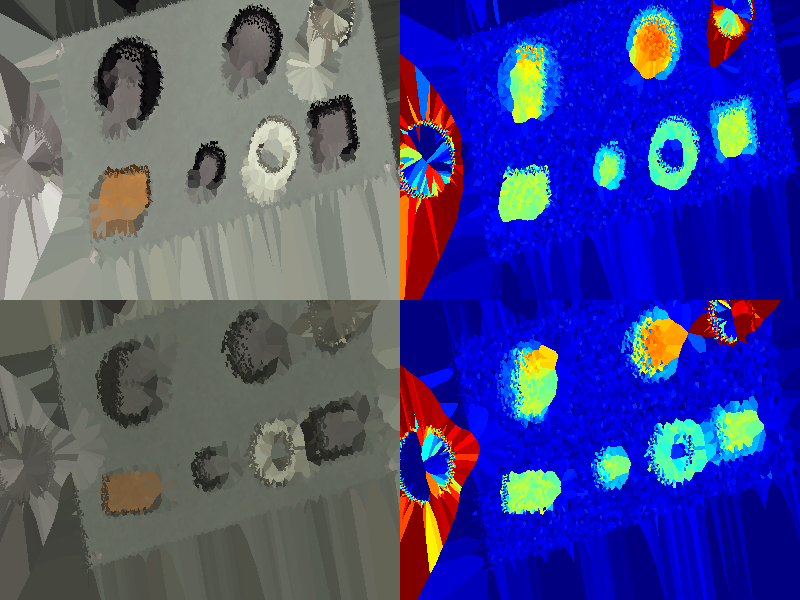

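Call:
{"fn": "play_rows", "kwargs": {"plan": "0.3 -0.9 0.2 0 0 0;1 -0.9 0.56 0 0 0;1 -0.8 0.56 0 0 0;1 -0.2 0.56 0 0 0;1 0 0.56 0 0 0;1 0 0.56 0 0 0;1 0 0.56 0 0 0;1 0 0.56 0 0 0;1 0 0.56 0 0 0;1 0 0.56 0 0 0", "hand": -1}}

```text
clock: 1.35
tcp_pos: [0.3737, -0.2994, 0.3009]
orientation: [-1.57, 0.0, 0.387]
ft_force: [0.2, -0.5, 0.1]
finger_gap: 0.001
```

Call:
{"fn": "play_rows", "kwargs": {"plan": "1 0 0.56 0 0 0;1 0 0.56 0 0 0;1 0 0.56 0 0 0;1 0 0.56 0 0 0;0.5 0 0.56 0 0 0;0 0 0.5 0 0 0;0 0 0 0 0 0"}}

```text
clock: 2.22
tcp_pos: [0.4459, -0.1812, 0.3015]
orientation: [-1.571, -0.0, 0.388]
ft_force: [0.9, 0.8, -0.7]
finger_gap: 0.0
```

```bash
python3 - <<'E'
from h import *
s=robot.observe();print(s)
p,d,m=snap('wrist','w0');print(m['mtx'],np.linalg.inv(m['camera_from_world']).round(4),d[::60,::80].round(3))
E
```

```text
{'clock': 2.225, 'joint_positions': array([-5.93240038e-02,  1.05763999e-01,  9.97776181e-02,  6.19644174e-05,
       -1.56462839e+00, -1.12379113e+00]), 'qvel': array([-0.01977552,  0.00730662,  0.0118932 ,  0.00362494, -0.00040344,
        0.01036888]), 'joint_efforts': array([ 5.83208129e-01, -3.01265180e+01,  2.38149655e+01,  5.30088589e+00,
       -1.04619231e-02, -1.38374995e-01]), 'tcp_pos': array([ 0.44586986, -0.18117643,  0.30150068]), 'orientation': array([-1.57093068e+00, -1.36928989e-04,  3.87681578e-01]), 'ft_force': array([ 0.90073009,  0.76477957, -0.72570341]), 'wrist_torque': array([-0.01982131, -0.01518829,  0.00483006]), 'finger_gap': 0.00040479474704758806}
[[334.51599227   0.         279.7258324 ]
 [  0.         334.51599227 211.67515515]
 [  0.           0.           1.        ]] [[-3.779e-01 -8.782e-01 -2.932e-01  3.720e-01]
 [ 9.259e-01 -3.584e-01 -1.198e-01 -2.140e-01]
 [ 1.000e-04 -3.168e-01  9.485e-01  4.435e-01]
 [ 0.000e+00  0.000e+00  0.000e+00  1.000e+00]] [[0.385 0.386 0.386 0.387 0.387 0.386 0.386]
 [0.404 0.408 0.406 0.406 0.407 0.406 0.406]
 [0.429 0.429 0.429 0.429 0.428 0.429 0.429]
 [0.351 0.453 0.454 0.387 0.399 0.399 0.454]
 [0.481 0.481 0.481 0.423 0.42  0.421 0.422]
 [0.514 0.512 0.513 0.453 0.449 0.424 0.512]
 [0.492 0.452 0.094 0.088 0.088 0.093 0.55 ]]
```

View pics/w0.png

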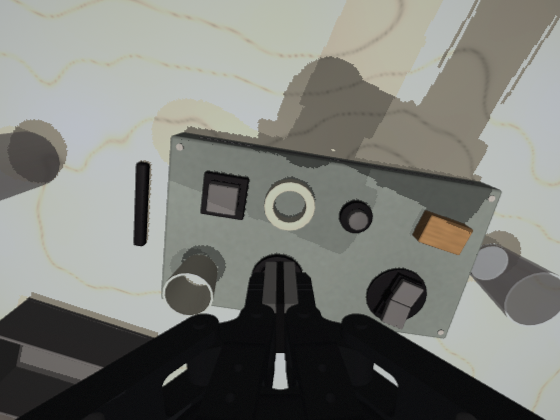

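The wrist view shows the key at (225,196), the tape at (289,205), the jog at (357,217) and the rocker at (400,297). The dome at about (278,275) is partly hidden by the fingers. I'll fit positions from the depth cloud.

```bash
python3 - <<'E'
from h import *
W,p,d=cloud('w0');X,ps,_=cloud('s0');Y,pd,_=cloud('d0')
f=np.ones(d.shape,bool)
def wsel(box):
    m=np.zeros(d.shape,bool);u0,v0,u1,v1=box;m[v0:v1,u0:u1]=1;return m
# deck z
print('deck',np.median(W[235:250,300:330,2]),np.median(W[300:320,180:200,2]))
hsv=cv2.cvtColor(p,cv2.COLOR_BGR2HSV)
# module blobs above deck
for n,b,z0,z1 in(('key cap',(195,165,255,225),.071,.085),('key all',(195,165,255,225),.0595,.085),('jog',(335,195,378,238),.069,.085),('jogall',(335,195,378,238),.061,.085),('tape',(258,175,320,235),.069,.08),('dome',(245,245,320,300),.075,.095),('rock',(360,260,430,330),.073,.1)):
    m=wsel(b)&(W[...,2]>z0)&(W[...,2]<z1);P=W[m]
    r=cv2.minAreaRect((P[:,:2]*1000).astype(np.float32))
    print(n,m.sum(),'mean',P.mean(0).round(4),'rect',np.round(r[0],1),np.round(r[1],1),round(r[2],1),'ztop',np.percentile(P[:,2],[10,50,90,99]).round(4))
# rocker: two clouds
for n,P in(('w',W),('s',X),('d',Y)):
    m=(abs(P[...,0]-.55)<.05)&(abs(P[...,1]-.02)<.05)&(P[...,2]>.0725)&(P[...,2]<.1)
    Q=P[m]; A=np.c_[Q[:,:2],np.ones(len(Q))];c=np.linalg.lstsq(A,Q[:,2],rcond=None)[0]
    print(n,len(Q),Q.mean(0).round(4),'grad',c[:2].round(3),'head',np.degrees(np.arctan2(c[1],c[0])).round(1),cv2.minAreaRect((Q[:,:2]*1000).astype(np.float32)))
# dome in scene/side
for n,P in(('s',X),('d',Y)):
    m=(abs(P[...,0]-.58)<.04)&(abs(P[...,1]+.13)<.04)&(P[...,2]>.078)&(P[...,2]<.095);Q=P[m]
    print('dome',n,len(Q),Q.mean(0).round(4),cv2.minEnclosingCircle((Q[:,:2]*1000).astype(np.float32)))
c=cv2.resize(p[150:345,160:450],None,fx=2.7,fy=2.7,interpolation=cv2.INTER_CUBIC);cv2.imwrite('pics/w0c.png',c)
E
```

```text
deck 0.054441792740587164 0.10434951856870459
key cap 877 mean [ 0.4953 -0.2349  0.0771] rect [ 496.5 -234.9] [34.3 34.1] 12.6 ztop [0.076  0.0772 0.0783 0.0791]
key all 1884 mean [ 0.4933 -0.2346  0.0703] rect [ 496.6 -234.9] [52.3 52. ] 12.7 ztop [0.0634 0.0657 0.078  0.0789]
jog 325 mean [ 0.4603 -0.0803  0.0755] rect [461.1 -79.5] [22.4 23.2] 49.2 ztop [0.0735 0.076  0.0771 0.0777]
jogall 821 mean [ 0.4596 -0.0813  0.0698] rect [461.  -79.3] [38.6 38.6] 65.4 ztop [0.0652 0.0669 0.0766 0.0775]
tape 1210 mean [ 0.4754 -0.1602  0.0731] rect [ 475.9 -159.9] [58.6 58.3] 66.0 ztop [0.0719 0.0732 0.0742 0.0749]
dome 2 mean [ 0.564  -0.1571  0.0767] rect [ 564.  -157.1] [1.8 0. ] 152.9 ztop [0.0758 0.0767 0.0775 0.0777]
rock 1173 mean [0.5404 0.0195 0.0789] rect [540.5  21. ] [38.6 60. ] 85.8 ztop [0.0757 0.0779 0.084  0.0863]
w 1184 [0.5403 0.0194 0.0788] grad [0.133 0.03 ] head 12.9 ((540.50830078125, 20.984176635742188), (38.54071807861328, 60.1598014831543), 86.68248748779297)
s 187 [0.5438 0.0215 0.0797] grad [0.127 0.015] head 6.9 ((542.8836669921875, 23.136489868164062), (39.88701629638672, 60.92498779296875), 84.01551818847656)
d 178 [0.5398 0.027  0.0786] grad [ 0.118 -0.03 ] head -14.5 ((539.138427734375, 25.38909339904785), (43.26887893676758, 60.1849250793457), 88.63604736328125)
dome s 257 [ 0.5825 -0.1357  0.0851] ((579.0825805664062, -132.22743225097656), 27.06522560119629)
dome d 126 [ 0.5724 -0.1243  0.0841] ((573.3903198242188, -126.81614685058594), 25.3231201171875)
```

View pics/w0c.png

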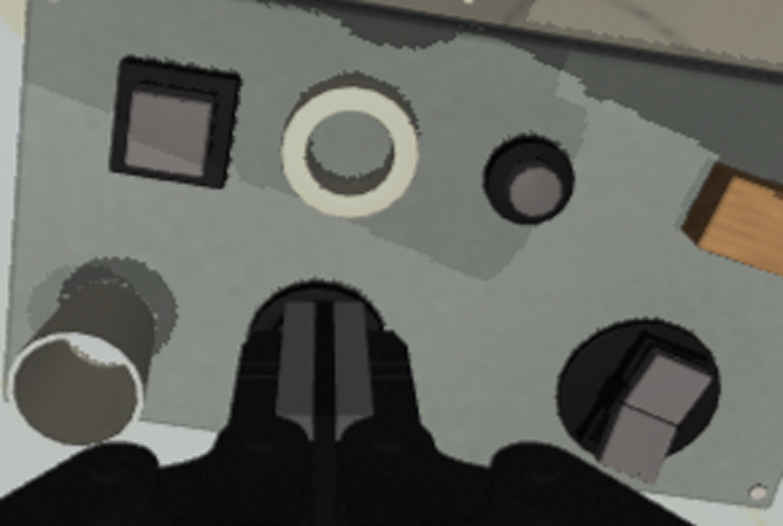

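```bash
python3 - <<'E'
from h import *
from scipy.optimize import least_squares
W,p,d=cloud('w0')
g=p.max(2);m=np.zeros(d.shape,bool);m[260:335,362:432]=1
m&=(W[...,2]>.073)&(W[...,2]<.1)&(g>70)
m=cv2.erode(m.astype(np.uint8),np.ones((3,3)))>0
Q=W[m];print(len(Q),cv2.minAreaRect((Q[:,:2]*1000).astype(np.float32)))
def res(q):
    s=(Q[:,0]-q[0])*np.cos(q[1])+(Q[:,1]-.02)*np.sin(q[1])
    return (q[2]+q[3]*np.maximum(s,0)+q[4]*np.minimum(s,0)-Q[:,2])*1000
for h in(-.4,0,.3):
    r=least_squares(res,[.54,h,.077,.4,0],x_scale=[.01,.1,.001,.1,.1],loss='soft_l1');q=r.x
    print(q.round(4),np.degrees(q[1]),r.cost)
h=q[1];s=(Q[:,0]-q[0])*np.cos(h)+(Q[:,1]-.02)*np.sin(h);t=-(Q[:,0]-q[0])*np.sin(h)+(Q[:,1]-.02)*np.cos(h)
print(np.percentile(s,[0,1,99,100]),np.percentile(t,[0,1,50,99,100]))
# bezel circle: dark points near deck
b=np.zeros(d.shape,bool);b[255:335,355:435]=1;b&=(g<60)&(W[...,2]>.054)&(W[...,2]<.073)
B=W[b];print(cv2.minEnclosingCircle((B[:,:2]*1000).astype(np.float32)),np.median(B[:,2]))
# console outline angle
D=(abs(W[...,2]-.0548)<.002);n,l,st,c=cv2.connectedComponentsWithStats(D.astype(np.uint8));k=1+st[1:,4].argmax()
print(cv2.minAreaRect((W[l==k][:,:2]*1000).astype(np.float32)))
# cup
m=np.zeros(d.shape,bool);m[245:320,160:225]=1;m&=(W[...,2]>.107)&(W[...,2]<.125);C=W[m];print('cup',cv2.minEnclosingCircle((C[:,:2]*1000).astype(np.float32)))
E
```

```text
702 ((540.3635864257812, 20.885448455810547), (26.837804794311523, 55.344661712646484), 87.6478042602539)
[ 0.5411 -0.0602  0.0766  0.3456 -0.055 ] -3.449479072490194 151.7577357223503
[ 0.5411 -0.0602  0.0766  0.3456 -0.055 ] -3.449490945812518 151.75773572238114
[ 0.5411 -0.0602  0.0766  0.3456 -0.055 ] -3.4494804788562705 151.7577357223489
[-0.02859171 -0.02778021  0.02600006  0.02689402] [-0.01275001 -0.01174662  0.00052068  0.01355615  0.014634  ]
((540.6405029296875, 20.689138412475586), 39.98918914794922) 0.06075374022165589
((516.2288818359375, -97.16064453125), (218.8900146484375, 397.92926025390625), 12.808121681213379)
cup ((605.2025756835938, -232.3807373046875), 29.51549530029297)
```

Call:
{"fn": "play_rows", "kwargs": {"plan": "0 0 0 0 0.048 0;0 0 0 0 0.048 0;0 0 0 0 0.047 0;0.6 0.2 1 0 0 0;0.6 0.2 1 0 0 0;0.6 0.2 1 0 0 0;0.6 0.2 1 0 0 0;0.6 0.2 1 0 0 0;0.6 0.2 1 0 0 0;0 0 0 0 0 0"}}

```text
clock: 3.52
tcp_pos: [0.546, -0.0369, 0.2701]
orientation: [-1.571, 0.002, -0.062]
ft_force: [-0.6, 0.1, 0.4]
finger_gap: 0.002
```

```bash
python3 - <<'E'
from h import *
p,d,m=snap('wrist','w1')
W,p,d=cloud('w1')
N=np.zeros(d.shape,bool)
h=(abs(W[...,0]-.578)<.05)&(abs(W[...,1]+.13)<.05)
for z0,z1 in((.078,.095),(.083,.095),(.06,.0675)):
    Q=W[h&(W[...,2]>z0)&(W[...,2]<z1)];print(len(Q),Q.mean(0),cv2.minEnclosingCircle((Q[:,:2]*1000).astype(np.float32)),Q[:,2].max())
# sphere-ish apex fit
Q=W[h&(W[...,2]>.08)&(W[...,2]<.095)];A=np.c_[(Q[:,:2]**2).sum(1),Q[:,:2],np.ones(len(Q))];c=np.linalg.lstsq(A,Q[:,2],rcond=None)[0];print('apex',-c[1:3]/2/c[0])
for n,c0 in(('key',(.4965,-.2349)),):
    Q=W[(abs(W[...,:2]-c0).max(-1)<.03)&(W[...,2]>.071)&(W[...,2]<.085)]
    if len(Q)>20: print(n,len(Q),cv2.minAreaRect((Q[:,:2]*1000).astype(np.float32)),np.median(Q[:,2]))
print(robot.observe()['ft_force'])
E
```

```text
1769 [ 0.57396927 -0.1327102   0.08480015] ((576.3336791992188, -134.0928192138672), 25.949377059936523) 0.08957487296745864
1315 [ 0.57506137 -0.13363728  0.08610177] ((575.8507690429688, -134.58889770507812), 23.22151756286621) 0.08957487296745864
1009 [ 0.56591519 -0.12591097  0.06407342] ((576.2788696289062, -134.3850860595703), 33.946510314941406) 0.06671872849220445
apex [ 0.57646362 -0.13459703]
key 1263 ((496.5082702636719, -234.1439208984375), (33.995330810546875, 34.78551483154297), 12.39989948272705) 0.07714944132603879
[ 0.00789523  0.10734439 -0.42447991]
```

View pics/w1.png

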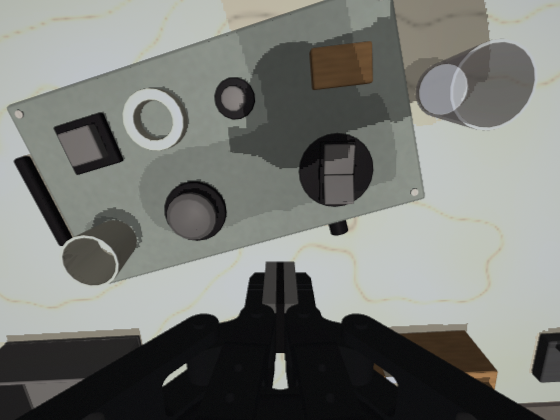

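The dome centre is at (0.5763, -0.1344), seen at pixel (195,212). The rocker at (339,170) is in line with the tool, so I move above the pad.

Call:
{"fn": "play_rows", "kwargs": {"plan": "0.12 0.6 0.77 0 0 0;0.12 0.8 0.77 0 0 0;0.13 1 0.77 0 0 0;0 1 0 0 0 0;0 1 0 0 0 0;0 1 0 0 0 0;0 1 0 0 0 0;0 0.4 0 0 0 0;0 0 0 0 0 0;0 0 0 0 0 0"}}

```text
clock: 4.82
tcp_pos: [0.5592, 0.0197, 0.1024]
orientation: [-1.57, -0.002, -0.062]
ft_force: [0.3, -0.6, -0.1]
finger_gap: -0.002
```

Call:
{"fn": "play_rows", "kwargs": {"plan": "0 0.3 0 0 0 0;0 0.2 0 0 0 0;0 0.15 0 0 0 0;0 0.15 0 0 0 0;0 0.15 0 0 0 0;0 0.05 0 0 0 0;0 0 0 0 0 0"}}

```text
clock: 5.7
tcp_pos: [0.5592, 0.0197, 0.0771]
orientation: [-1.571, -0.002, -0.062]
ft_force: [0.1, -0.8, 5.5]
finger_gap: -0.002
```

Call:
{"fn": "play_rows", "kwargs": {"plan": "0 0.06 0 0 0 0;0 0.06 0 0 0 0;0 0 0 0 0 0;0 0 0 0 0 0"}}

```text
clock: 6.2
tcp_pos: [0.5593, 0.0197, 0.0769]
orientation: [-1.571, -0.003, -0.061]
ft_force: [-6.9, 1.6, 22.7]
finger_gap: -0.002
```

Call:
{"fn": "play_rows", "kwargs": {"plan": "0 -0.5 0 0 0 0;0 -1 0 0 0 0;0 -1 0 0 0 0;-0.2 -0.2 -1 0 0 0;-0.2 0 -1 0 0 0;-0.2 0 -1 0 0 0;-0.2 0 -1 0 0 0;-0.2 0 -1 0 0 0;-0.2 0 -1 0 0 0;-0.2 0 -1 0 0 0"}}

```text
clock: 7.45
tcp_pos: [0.5116, -0.1533, 0.1401]
orientation: [-1.57, 0.002, -0.063]
ft_force: [0.1, 1.0, 0.3]
finger_gap: -0.004
```

Call:
{"fn": "play_rows", "kwargs": {"plan": "-0.2 0 -1 0 0 0;-0.2 0 -1 0 0 0;-0.08 0 -0.3 0 0 0;0 0 0 0 0 0;0 0 0 0 0 0"}}

```text
clock: 8.07
tcp_pos: [0.4971, -0.2088, 0.1406]
orientation: [-1.57, 0.0, -0.062]
ft_force: [-0.7, 0.0, -0.2]
finger_gap: -0.0
```

```bash
python3 - <<'E'
from h import *
p,d,m=snap('wrist','w2')
snap('side','d2');snap('scene','s2')
for f in('w2','d2','s2'):
    P,_,_=cloud(f);h=np.radians(-3.4)
    s=(P[...,0]-.5409)*np.cos(h)+(P[...,1]-.0207)*np.sin(h);t=-(P[...,0]-.5409)*np.sin(h)+(P[...,1]-.0207)*np.cos(h)
    for a in(-.024,-.014,.014,.024):
        k=(abs(s-a)<.004)&(abs(t)<.011)&(P[...,2]>.068);print(f,a,k.sum(),np.median(P[k][:,2]).round(4))
o=robot.observe();print(o['tcp_pos'],o['orientation'])
E
```

```text
w2 -0.024 0 nan
w2 -0.014 0 nan
w2 0.014 0 nan
w2 0.024 0 nan
d2 -0.024 91 0.5007
d2 -0.014 84 0.4968
d2 0.014 19 0.0763
d2 0.024 10 0.0757
s2 -0.024 21 0.0869
s2 -0.014 23 0.0826
s2 0.014 18 0.0768
s2 0.024 20 0.0767
[ 0.49726671 -0.20881196  0.14077024] [-1.57064839e+00  2.99569731e-05 -6.16051645e-02]
  return _methods._mean(a, axis=axis, dtype=dtype,
  ret = ret.dtype.type(ret / rcount)
```

Both cameras show the pressed rocker half level at about 0.0765, and the scene camera shows the other half raised. Next is the key.

Call:
{"fn": "play_rows", "kwargs": {"plan": "0.03 0 -0.5 0 0 0;0 0 -0.53 0 0 0;0 0.8 0 0 0 0;0 0.8 0 0 0 0;0 0.6 0 0 0 0;0 0.15 0 0 0 0;0 0 0 0 0 0;0 0 0 0 0 0"}}

```text
clock: 9.22
tcp_pos: [0.4968, -0.2354, 0.0828]
orientation: [-1.571, -0.001, -0.062]
ft_force: [-0.7, 0.9, 1.0]
finger_gap: -0.001
```

Call:
{"fn": "play_rows", "kwargs": {"plan": "0 0.1 0 0 0 0;0 0.1 0 0 0 0;0 0.1 0 0 0 0;0 0.1 0 0 0 0;0 0 0 0 0 0"}}

```text
clock: 9.85
tcp_pos: [0.4965, -0.2352, 0.0721]
orientation: [-1.571, -0.001, -0.062]
ft_force: [0.4, 1.1, 3.2]
finger_gap: -0.003
```

Call:
{"fn": "play_rows", "kwargs": {"plan": "0 0.06 0 0 0 0;0 0.05 0 0 0 0;0 0 0 0 0 0;0 0 0 0 0 0"}}

```text
clock: 10.35
tcp_pos: [0.4966, -0.2353, 0.0719]
orientation: [-1.572, -0.002, -0.062]
ft_force: [-5.2, 4.4, 18.4]
finger_gap: -0.003
```

Call:
{"fn": "play_rows", "kwargs": {"plan": "0 -0.5 0 0 0 0;0 -1 0 0 0 0;0 -0.9 0 0 0 0;0.5 0 0.9 0 0 0;0.6 0 0.9 0 0 0;0.6 0 0.9 0 0 0;0.6 0 0.9 0 0 0;0.63 0 0.63 0 0 0;0 0 0 0 0 0;0 0 0 0 0 0"}}

```text
clock: 11.6
tcp_pos: [0.5757, -0.1345, 0.129]
orientation: [-1.571, 0.001, -0.063]
ft_force: [0.5, -0.2, -1.0]
finger_gap: 0.0
```

```bash
python3 - <<'E'
from h import *
for n,f in(('wrist','w3'),('scene','s3'),('side','d3')):
    snap(n,f);P,_,_=cloud(f)
    k=(abs(P[...,0]-.4965)<.012)&(abs(P[...,1]+.2347)<.012)&(P[...,2]<.1);print(f,k.sum(),np.median(P[k][:,2]))
print(robot.observe()['tcp_pos'])
E
```

```text
w3 1812 0.07126874990859981
s3 65 0.07144611226977204
d3 30 0.07071111989987133
[ 0.57555918 -0.13479305  0.12934837]
```

Call:
{"fn": "play_rows", "kwargs": {"plan": "0.02 0.6 0 0 0 0;0 0.6 0 0 0 0;0 0.3 0 0 0 0;0 0.1 0 0 0 0;0 0.1 0 0 0 0;0 0.1 0 0 0 0;0 0.05 0 0 0 0;0 0 0 0 0 0"}}

```text
clock: 12.75
tcp_pos: [0.5765, -0.1343, 0.0834]
orientation: [-1.571, -0.0, -0.062]
ft_force: [-1.6, 0.2, 3.6]
finger_gap: -0.002
```

Call:
{"fn": "play_rows", "kwargs": {"plan": "0 0.06 0 0 0 0;0 0.06 0 0 0 0;0 0 0 0 0 0;0 0 0 0 0 0"}}

```text
clock: 13.25
tcp_pos: [0.5767, -0.1344, 0.0826]
orientation: [-1.572, -0.002, -0.062]
ft_force: [-6.5, 2.1, 16.6]
finger_gap: -0.003
```

The dome is hard on its stop. I retreat straight up and check.

Call:
{"fn": "play_rows", "kwargs": {"plan": "0 -0.5 0 0 0 0;0 -1 0 0 0 0;0 -1 0 0 0 0;0 -1 0 0 0 0;0 -1 0 0 0 0;0 -1 0 0 0 0;0 -1 0 0 0 0;0 -1 0 0 0 0;0 -1 0 0 0 0;0 0 0 0 0 0"}}

```text
clock: 14.5
tcp_pos: [0.5776, -0.1342, 0.2944]
orientation: [-1.571, -0.004, -0.062]
ft_force: [-0.4, -1.1, -1.1]
finger_gap: 0.002
```

```bash
python3 - <<'E'
from h import *
h=np.radians(-3.4)
for n,f in(('wrist','w4'),('scene','s4'),('side','d4')):
    p,_,_=snap(n,f);P,_,_=cloud(f)
    def at(x,y,r=.006):
        k=(abs(P[...,0]-x)<r)&(abs(P[...,1]-y)<r)&(P[...,2]<.13);return k.sum(),np.median(P[k][:,2]).round(4) if k.any() else None
    print(f,'key',at(.4965,-.2347),'dome',at(.5763,-.1344),'jog',at(.461,-.0795),*[(a,at(.5409+a*np.cos(h),.0207+a*np.sin(h))) for a in(-.022,.018)])
    if n=='wrist':
        cv2.imwrite('pics/w4v.png',p)
o=robot.observe();print(o['tcp_pos'],o['ft_force'],o['clock'])
E
```

```text
w4 key (np.int64(141), np.float64(0.0713)) dome (np.int64(122), np.float64(0.0881)) jog (np.int64(163), np.float64(0.0763)) (-0.022, (np.int64(145), np.float64(0.0858))) (0.018, (np.int64(127), np.float64(0.0765)))
s4 key (np.int64(16), np.float64(0.0716)) dome (np.int64(15), np.float64(0.0888)) jog (np.int64(11), np.float64(0.077)) (-0.022, (np.int64(13), np.float64(0.0859))) (0.018, (np.int64(14), np.float64(0.077)))
d4 key (np.int64(6), np.float64(0.0711)) dome (np.int64(8), np.float64(0.0878)) jog (np.int64(7), np.float64(0.077)) (-0.022, (np.int64(14), np.float64(0.0827))) (0.018, (np.int64(12), np.float64(0.0754)))
[ 0.57626169 -0.13389879  0.29130588] [-0.29319631  1.34350353  0.34076907] 14.65
```

View pics/w4.png

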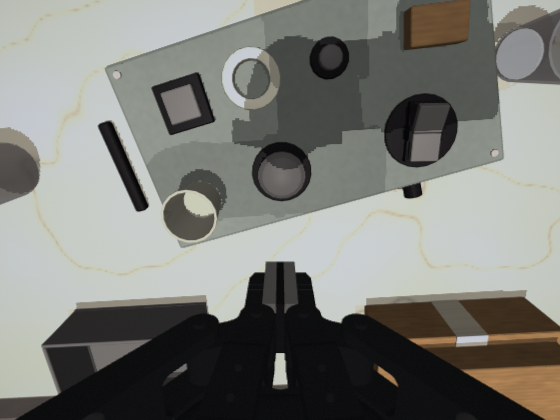

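The wrist picture shows the rocker at (428,130) gone over, the key at (183,103) down and the dome at (281,170) back up. The tape, cup and staples look undisturbed.

```bash
python3 -c "
from rig import robot
print(robot.hand_in())"
```

```text
the job is handed in; nothing more can be done
None
```

I pressed the rocker over, then the square key home, then the domed button down and released it, all with closed fingertips. I handed the job in at about 14.7 s on the robot clock. No verdict came back, so the result rests on my own checks.

| Control | While pressed | Height in final pictures |
|---|---|---|
| Rocker | 23 N on its stop at z = 0.077 | pressed half level at 0.075–0.077, other half raised at 0.083–0.086 |
| Square key | 18 N on its stop at z = 0.072 | 0.071–0.072, down from 0.077 at the start |
| Domed button | 17 N on its stop at z = 0.083 | back up at 0.088–0.089 |
| Small flat button | not touched | 0.076–0.077, as at the start |

- **Hand clear:** the fingertips finished at z = 0.29, touching nothing.
- **Loose objects:** the tape, cup and staples looked undisturbed in the last wrist picture. I judged this by eye and did not measure them again.
- **Failed or disagreeing checks:**
  - My first attempt to check the rocker had no wrist view, and the side view of its raised half was blocked by the arm. The last pictures covered both.
  - The side camera reads 1–3 mm lower than the other two on the rocker. It agrees with them that the rocker is over.

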